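# Push the lint screen's grip end out over the shelf edge

### The arm

A 6-joint arm with a two-finger parallel gripper is mounted at the origin on the work surface. World frame = base frame: x ahead of the robot, y to its left, z up, the work surface at z = 0. Lengths are in m, angles in rad, forces in N, time in s.
With the tool pointing down it reaches from about 0.3 to 0.95 m from the base axis. Payload 3.1 kg.
Tool frame: the origin (TCP) lies at the very end of the fingers, on their centre line; the grasp point (between the pads) lies 19 mm behind it (arm.hold_point_z is the distance from the TCP to the grasp point, in m); z points along the fingers, y is the line along which they close (so a half turn about z gives the same grasp; the last joint's range is limited). The gripper opens to 85 mm and grips with 20 to 120 N. Pads are 22 mm wide; open, the fingers measure 114 mm over their backs; the gripper's body (76 mm by 85 mm) begins 54 mm behind the grasp point. The pads swing forward as they close: fully open they stand 13 mm farther back than shut.
Start: joints at [1.259, 0.308, 1.634, -0, 1.2, -0.07], TCP at [0.15, 0.607, 0.231] pointing down, gripper open.
Joint ranges: [-3.06, 3.06], [-0.79, 1.96], [0.05, 2.63], [-1.19, 4.34], [0.05, 2.64], [-2.94, 2.94]. Speed limits (rad/s): [2.79, 2.79, 3.14, 3.14, 3.14, 3.14].

### API

Orientations are given as [roll, pitch, yaw] about the fixed x, y, z axes, in that order (R = Rz(yaw) Ry(pitch) Rx(roll)).
In Python, from bench import arm gives the robot as it stands.
- The arm moves only by the tool move_arm, never from a script. Its argument "steps" is a list of rows, each a list of 5 numbers: the closure in counts, from 0 (fully open) to 255 (shut), then the shift along the tool's x, y, z as a fraction of full scale, then the turn about the tool's z as a fraction of full scale. A call has 1 to 20 rows; each row is the pose to reach, as a shift and turn from the pose commanded when the call began, along the tool's axes at that moment, turning the shorter way round; what a row does not reach only later rows make up. Full scale, the value 1, is 0.6 m for a shift and 360 degrees for a turn. A row lasts 1/12 s, in which the tool goes at most 41.7 mm and 7.16 degrees, less where a joint would pass 70% of its speed; a pose out of reach is approached as far as the arm can. A call with a number of a shift or a turn outside -1 to 1 is refused whole. A call with a gripper value outside its range is refused whole. The fingers move at their own pace and stop on an object; the grip force is fixed at half the most. Time passes only in rows, so rows that repeat a pose let the fingers close. It gives the time, the measured TCP pose, the force, the opening and the grip force at its end, in the units of the state.
- arm.read_state(): the state, without advancing time (a new reading comes with each control period).
- arm.grab_frame(name): name is "scene" or "top"; returns (picture, depth): 384x512x3 uint8, red, green, blue; 384x512 float32, m along the optical axis (not along the pixel's ray), 0 where there is no reading.
- arm.camera_params(name): a dict with "fx", "fy", "cx", "cy" (pixels), "dist_coeffs" ([k1, k2, p1, p2, k3] as OpenCV has them; the pictures are not rectified), "rvec" (rotation vector, rad) and "tvec" (3), from world to camera coordinates, as OpenCV has them. Camera axes: x right, y down, z forward; pixel columns grow to the right and rows downward; lengths in m; the calibration is good to about 2 mm. A picture is of the moment at which its call begins. camera_params takes no time and is no camera call.
- arm.close_job(): hands the job in; it is judged then, once.
The state is a dict: "t": time; "joint_positions": joint angles; "dq": joint speeds; "tau": joint torques, N m; "eef_pos": TCP position; "ee_rot": TCP orientation; "contact_force": force on the tool from outside, world axes, zero at the start; "moment": the same for the moment, N m; "gripper_width": finger opening in m; "grasp_force": force on a finger pad.
Only numpy, scipy, OpenCV 4.12 (cv2) and the standard library are available. Lean on these libraries where they do the work, as an engineer would, in place of code of your own. Each camera call takes 0.05 s, during which the arm holds its last target. There are 200 camera calls.

### The job

On the low plywood riser, push the dryer's lint screen toward the far edge, the one away from the robot, until its solid grip end, about 4 cm, sticks out over the edge ready to be taken, with the mesh still resting on the board and the screen square to the edge. Only slide it: do not lift it or let it tip off, and leave everything else where it is.

Things in the scene. Friction and masses are not known exactly. Their poses are not given: they have to be found in the camera images.
- lint_screen: the dryer's lint screen, a flat rigid white plastic frame lying loose on the riser, 160 mm long (its x axis), 110 mm wide (its y axis), 8 mm thick, about 0.16 kg, solid edges all round (square corners); dark mesh over most of its length, and at its +x end, the end nearest the riser's far edge, a solid white grip end 40 mm long without mesh. Origin at the centre of its underside, z up. It slides with ordinary friction and stays where it is left
- screen_lead (a point): middle of the leading edge of the lint screen's grip end: 80 mm from the screen's origin along its +x axis, 4 mm above its underside; axes as the screen
- riser: low plywood riser (a bench-top step) fixed to the bench: a level board 280 mm deep (its x axis, pointing away from the robot) and 580 mm wide (its y axis), 18 mm thick, its top 80 mm above the bench, on two side panels; origin at bench height under the board's centre. It may stand slightly turned
- riser_edge (a point): middle of the riser's far top edge, the straight edge away from the robot, at the height of the board's top, 140 mm from the riser's origin along the riser's x axis; x points square out over the edge, y runs along the edge
- trivet: round flat cork trivet lying on the riser, 120 mm diameter, 9 mm thick; origin at the centre of its underside. A bystander: leave it where it is
- jar: small glass jar with a steel lid standing on the riser, 42 mm diameter, 55 mm high; origin at the centre of its underside. A bystander
- vial: small amber bottle standing near the riser's left (+y) end, 34 mm diameter, 85 mm high; origin at the centre of its underside. A bystander
- detergent: white detergent bottle on the bench to the left of the riser, 90 mm diameter, 220 mm high; origin at the centre of its underside. A bystander
- bleach: blue bottle on the bench to the right of the riser, 80 mm diameter, 200 mm high; origin at the centre of its underside. A bystander
- cup: clear measuring cup on the bench beyond the riser, 70 mm diameter, 60 mm high; origin at the centre of its underside. A bystander
- brush: flat hand brush with a wooden handle, about 170 mm long, lying on the bench to the right of the riser; origin at the middle of its underside. A bystander
Mind the look-alikes: they are no part of the job. Several things have the shape of the lint_screen; the one meant has the colours described above.

How it is judged:
At the end, for the whole second after the job is handed in: The lint screen lies flat and still on the riser, the middle of its leading edge 30 to 50 mm beyond the riser's far edge, turned less than 0.12 rad (7 degrees) from square to that edge; the trivet, jar, bottles, cup and brush are within 20 mm of where they began (x of screen_lead in the frame of riser_edge between 0.03 and 0.05 m and angle between the x axis of lint_screen and the x axis of riser, either way round below 0.12 rad and angle between lint_screen's own z axis and vertical below 0.05 rad and z of lint_screen in the frame of riser_edge between -0.005 and 0.006 m and linear speed of lint_screen below 0.01 m/s and angular speed of lint_screen below 0.1 rad/s and distance of each of trivet, jar, vial, detergent, bleach, cup, brush from where it was at the start of the episode below 0.02 m); the robot touches nothing.
It fails at once if the lint screen is lifted off the riser or falls off it (z of lint_screen in the frame of riser_edge above 0.012 m or z of lint_screen in the frame of riser_edge below -0.012 m or angle between lint_screen's own z axis and vertical above 0.15 rad).
It fails at once if a bystander is shoved more than 2 cm or tipped (distance of any of trivet, jar, vial, detergent, bleach, cup, brush from where it was at the start of the episode above 0.02 m or angle between any of trivet, jar, vial, detergent, bleach, cup's own z axis and vertical above 0.3 rad).
It also fails if it takes over 45 s, if anything falls off the work surface, if the arm or the gripper's body presses on something with over 40 N, if the wrist force passes 120 N, or if a joint passes its speed limit or range.

## Working session

There is one attempt and no reset: what is moved stays moved. The work goes in short steps, Python scripts to look and compute and a tool call to move; the robot and the scene stay as the last step left them, time stands still between calls to the robot, and variables do not carry over. Pictures are saved under pics/ and viewed, at most 10 in all, crops included, and the job is handed in when it is done.

Besides the shell and the picture viewer there is one more tool, called after "Emit:" by a JSON object that holds its "name" and its "arguments". move_arm: Moves the arm, as the interface text tells. Shift numbers are shares of 0.6 m and turn numbers shares of 360 degrees, none past 1 either way. Its arguments: {"type":"object","properties":{"steps":{"type":"array","items":{"type":"array","items":{"type":"number"}}}},"required":["steps"]}

```bash
mkdir -p pics; ls; cat > h.py <<'E'
import numpy as np, cv2
from bench import arm
def cam(n):
    p=arm.camera_params(n); K=np.array([[p['fx'],0,p['cx']],[0,p['fy'],p['cy']],[0,0,1]])
    R=cv2.Rodrigues(np.array(p['rvec'],float))[0]
    return K,np.array(p['dist_coeffs'],float),R,np.array(p['tvec'],float).ravel()
def ray(n,px,z):
    K,d,R,t=cam(n)
    u=cv2.undistortPoints(np.array(px,float).reshape(-1,1,2),K,d).reshape(-1,2)
    D=np.c_[u,np.ones(len(u))]@R; C=-R.T@t
    return C+D*((z-C[2])/D[:,2])[:,None]
def save(n,name):
    im,dp=arm.grab_frame(n); cv2.imwrite('pics/'+name,im[:,:,::-1]); np.save(name+'.npy',dp); return im,dp
E
python3 - <<'E'
from h import *
for n in('top','scene'):
    save(n,n+'0.png'); K,d,R,t=cam(n); print(n,-R.T@t,R[2])
s=arm.read_state();print(s['t'],s['eef_pos'],s['ee_rot'],s['gripper_width'])
E
```

```text
pics
top [ 0.22692146 -0.03110283  1.5416169 ] [ 0.19020801  0.01157001 -0.98167563]
scene [ 1.95790118 -0.0505422   1.1026288 ] [-0.82167225  0.00763977 -0.56990907]
0.1 [0.1494488  0.60609555 0.23015632] [-3.13950361e+00 -1.51965919e-04  2.89973892e+00] 0.08512734423299999
```

View pics/top0.png

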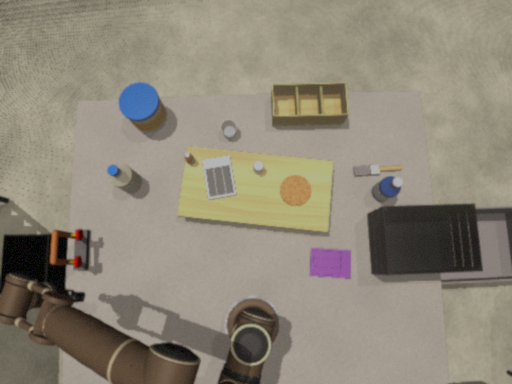

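View pics/scene0.png

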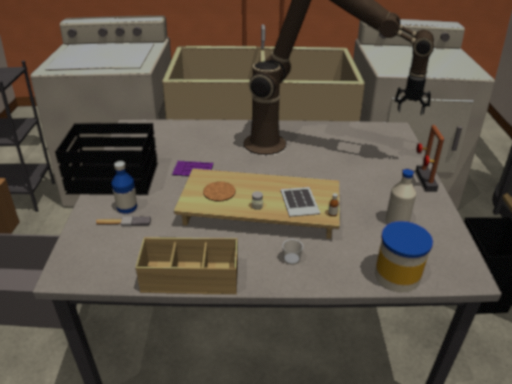

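The white frame with dark mesh is on the riser at top (219,177), scene (300,201). The look-alike is the flat purple piece on the bench at top (330,263), which has the wrong colour and isn't on the riser. I'll confirm with an enlarged crop and measure.

```bash
python3 - <<'E'
from h import *
im=cv2.imread('pics/top0.png'); dp=np.load('top0.png.npy')
cv2.imwrite('pics/crop0.png',cv2.resize(im[135:245,165:345],None,fx=4.4,fy=4.4,interpolation=cv2.INTER_CUBIC))
hsv=cv2.cvtColor(im,cv2.COLOR_BGR2HSV)
def show(l,m,z,fill=True):
    c=max(cv2.findContours(m,cv2.RETR_EXTERNAL,cv2.CHAIN_APPROX_NONE)[0],key=cv2.contourArea)
    w=ray('top',c.reshape(-1,2),z)[:,:2].astype(np.float32)
    r=cv2.minAreaRect(w); b=cv2.boxPoints(r); print(l,np.round(r[0],4),np.round(r[1],4),round(r[2],2)); print(np.round(b,4).tolist())
    return c
H,S,V=cv2.split(hsv)
yel=((H>17)&(H<40)&(S>70)&(V>90)).astype(np.uint8); roi=np.zeros_like(yel); roi[140:240,170:342]=1
show('riser',cv2.morphologyEx(yel*roi,cv2.MORPH_OPEN,np.ones((3,3))),.08)
wh=((S<60)).astype(np.uint8); r2=np.zeros_like(wh); r2[152:204,200:240]=1
c=show('screen',cv2.morphologyEx(wh*r2,cv2.MORPH_CLOSE,np.ones((3,3))),.088)
dk=((S<90)&(V<125)).astype(np.uint8)
show('mesh',cv2.morphologyEx(dk*r2,cv2.MORPH_CLOSE,np.ones((5,5))),.088)
for l,p in dict(riser=(270,215),jar=(258,166),vial=(188,156),triv=(295,190),scr=(219,165)).items():
    z0=0.08
    K,d,R,t=cam('top'); u=cv2.undistortPoints(np.array([[p]],float),K,d).ravel(); X=R.T@(np.array([u[0],u[1],1])*dp[p[1],p[0]]-t); print(l,X.round(4))
E
```

```text
riser [ 0.4807 -0.0214] [0.5781 0.1983] 82.65
[[0.34540000557899475, -0.2953999936580658], [0.5421000123023987, -0.3208000063896179], [0.616100013256073, 0.2526000142097473], [0.41940000653266907, 0.27790001034736633]]
screen [0.5704 0.1159] [0.1648 0.1158] 8.76
[[0.48010000586509705, 0.16050000488758087], [0.4977000057697296, 0.04610000178217888], [0.6606000065803528, 0.07119999825954437], [0.6430000066757202, 0.18559999763965607]]
mesh [0.5556 0.1142] [0.1022 0.0849] 8.62
[[0.49880000948905945, 0.148499995470047], [0.5115000009536743, 0.06449999660253525], [0.612500011920929, 0.07989999651908875], [0.5997999906539917, 0.16380000114440918]]
riser [ 0.4167 -0.0782  0.0797]
jar [ 0.5976 -0.0375  0.1296]
vial [0.6348 0.2221 0.164 ]
triv [ 0.5103 -0.1774  0.0839]
scr [0.6176 0.1144 0.0857]
```

View pics/crop0.png

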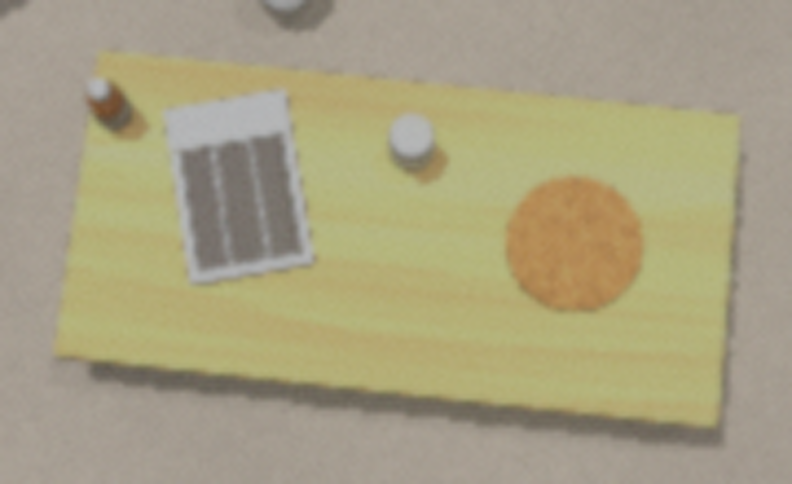

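The crop confirms it: white frame, dark mesh, and a solid grip end (crop (228,118)) facing the far edge. The riser mask lost the far strip, so I'm refitting it.

```bash
cat >> h.py <<'E'
def measure(im):  # BGR top view -> riser corners etc.
    H,S,V=cv2.split(cv2.cvtColor(im,cv2.COLOR_BGR2HSV))
    roi=np.zeros_like(H); roi[135:245,165:345]=1
    a=((S>75)&(H>10)&(H<45)).astype(np.uint8)*roi
    a=cv2.morphologyEx(a,cv2.MORPH_OPEN,np.ones((3,3)))
    return a
def rect(m,z):
    c=max(cv2.findContours(m,cv2.RETR_EXTERNAL,cv2.CHAIN_APPROX_NONE)[0],key=cv2.contourArea)
    w=ray('top',c.reshape(-1,2),z)[:,:2].astype(np.float32)
    return w,cv2.minAreaRect(w)
E
python3 - <<'E'
from h import *
im=cv2.imread('pics/top0.png'); m=measure(im); w,r=rect(m,.08); print(r); print(cv2.boxPoints(r).round(4))
# far edge: per column the topmost mask pixel, line fit
cols=range(200,325); pts=[(x,np.flatnonzero(m[:,x])[0]-.5) for x in cols]
P=ray('top',pts,.08)[:,:2].astype(np.float32)
vx,vy,x0,y0=cv2.fitLine(P,cv2.DIST_HUBER,0,.01,.01).ravel(); print('edge',x0,y0,np.degrees(np.arctan2(vy,vx)))
nrm=np.array([abs(vy),-vx*np.sign(vy)]); print(nrm,(P@nrm-nrm@[x0,y0]).std())
q=[(x,np.flatnonzero(m[:,x])[-1]+.5) for x in range(200,325)]; Q=ray('top',q,.08)[:,:2]
print('near off',np.median(Q@nrm-nrm@[x0,y0]))
H,S,V=cv2.split(cv2.cvtColor(im,cv2.COLOR_BGR2HSV))
print('V',V[175,185:245],'S',S[175,185:245],'H',H[150,200:210],S[145:160,215])
E
```

```text
((0.48882460594177246, -0.022532522678375244), (0.5780845880508423, 0.212528795003891), 82.66126251220703)
[[ 0.3465 -0.2956]
 [ 0.5573 -0.3228]
 [ 0.6311  0.2506]
 [ 0.4204  0.2777]]
edge 0.65886056 -0.054345295 82.23492
[ 0.99083036 -0.13511164] 0.0012136017
near off -0.27809089438772217
V [178 180 180 180 179 180 179 178 179 181 181 179 182 182 181 180 180 181
 180 178 177 160 133 121 120 120 119 118 131 147 132 123 117 119 119 121
 122 133 135 124 121 118 121 117 117 132 170 176 165 176 182 180 181 180
 182 183 181 181 181 182] S [85 81 84 84 83 79 81 85 81 79 76 80 76 76 79 78 78 76 68 36  9  3 12 23
 26 26 24 24 10  9 14 25 26 26 26 25 23 17  9 21 23 26 27 26 26 15  2  7
 40 68 69 74 68 71 70 68 70 69 70 67] H [23 23 23 23 23 23 23 23 23 23] [ 31  33  32  41  68  88 100  99  94  95  95  83  49   6   3]
```

Riser checks out: depth 0.278 m, edge through (0.6589,-0.0543), outward normal yaw about -7.7°. The screen is yawed +8.7°, with its lead 34 mm inside the edge. Plan: push its rear edge with two half-spread fingers held parallel to the riser edge. They square it up as it slides about 72 mm. First, go behind it, high.

Emit:
{"name": "move_arm", "arguments": {"steps": [[110,0,0,-0.1667,0],[110,0,0,-0.1667,0],[110,0,0,-0.1667,0],[110,-0.664,-0.6625,-0.1667,-0.017],[110,-0.664,-0.6625,-0.1667,-0.017],[110,-0.664,-0.6625,-0.1667,-0.017],[110,-0.664,-0.6625,-0.1667,-0.017],[110,-0.664,-0.6625,-0.1667,-0.017],[110,-0.664,-0.6625,-0.1667,-0.017],[110,-0.664,-0.6625,-0.1667,-0.017],[110,-0.664,-0.6625,-0.1667,-0.017],[110,-0.664,-0.6625,-0.1667,-0.017],[110,-0.664,-0.6625,-0.1667,-0.017],[110,-0.664,-0.6625,-0.1667,-0.017],[110,-0.664,-0.6625,-0.1667,-0.017],[110,-0.664,-0.6625,-0.1667,-0.017],[110,-0.664,-0.6625,-0.1667,-0.017],[110,-0.664,-0.6625,-0.1667,-0.017],[110,-0.664,-0.6625,-0.1667,-0.017],[110,-0.664,-0.6625,-0.1667,-0.017]]}}

```text
t: 1.77
eef_pos: [0.4407, 0.1259, 0.3308]
ee_rot: [3.141, -0.001, 3.006]
contact_force: [-0.7, 0.3, -0.8]
gripper_width: 0.0485
grasp_force: 0.0
```

Emit:
{"name": "move_arm", "arguments": {"steps": [[110,0,0,0.2,0],[110,0,0,0.2,0],[110,0,0,0.2,0],[110,0,0,0.35,0],[110,0,0,0.35,0],[110,0,0,0.35,0],[110,0,0,0.38,0],[110,0,0,0.395,0],[110,0,0,0.395,0],[110,0,0,0.395,0]]}}

```text
t: 2.6
eef_pos: [0.4418, 0.1262, 0.0954]
ee_rot: [3.141, 0.001, 3.008]
contact_force: [0.6, -0.2, 0.7]
gripper_width: 0.0483
grasp_force: 0.0
```

```bash
python3 - <<'E'
from h import *
im,dp=save('scene','s1.png'); s=arm.read_state(); print(s['eef_pos'],s['contact_force'])
b=cv2.imread('pics/s1.png')[150:240,230:350]; cv2.imwrite('pics/s1c.png',cv2.resize(b,None,fx=6,fy=6,interpolation=cv2.INTER_CUBIC))
E
```

```text
[0.44254531 0.12617725 0.09593334] [-0.29512581 -0.93276515  0.36529486]
```

View pics/s1c.png

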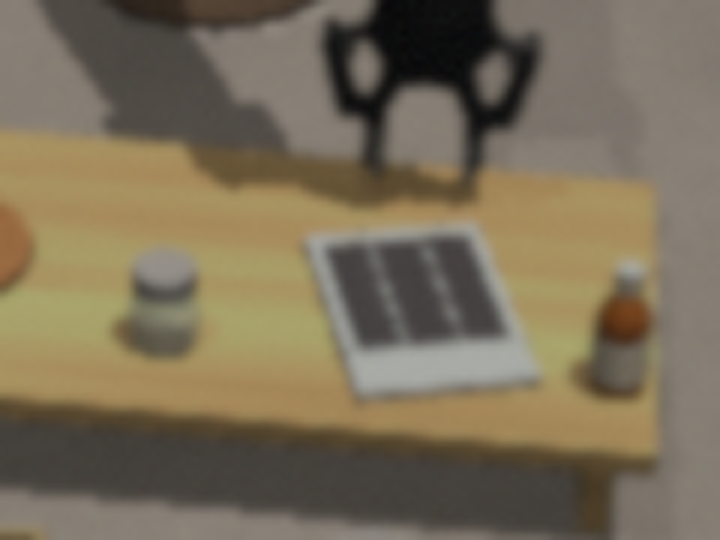

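Both fingers stand behind the rear edge, with the left one (470,190) close to the rear-left corner (478,225). I'll shift 5 mm right and probe down for the board height.

Emit:
{"name": "move_arm", "arguments": {"steps": [[110,0,-0.008,0.005,0],[110,0,-0.008,0.01,0],[110,0,-0.008,0.01,0]]}}

```text
t: 2.9
eef_pos: [0.4408, 0.1205, 0.0887]
ee_rot: [3.141, 0.001, 3.006]
contact_force: [-0.2, 0.4, -0.6]
gripper_width: 0.0483
grasp_force: 0.0
```

Emit:
{"name": "move_arm", "arguments": {"steps": [[110,0,0,0.003,0],[110,0,0,0.006,0],[110,0,0,0.006,0]]}}

```text
t: 3.15
eef_pos: [0.4404, 0.1206, 0.0844]
ee_rot: [-3.141, -0.0, 3.006]
contact_force: [-0.1, -0.4, -0.1]
gripper_width: 0.0483
grasp_force: 0.0
```

Emit:
{"name": "move_arm", "arguments": {"steps": [[110,0,0,0.0035,0],[110,0,0,0.0035,0],[110,0,0,0.0035,0]]}}

```text
t: 3.4
eef_pos: [0.4405, 0.1207, 0.0824]
ee_rot: [-3.141, -0.0, 3.007]
contact_force: [-0.7, -0.7, -0.8]
gripper_width: 0.0489
grasp_force: 0.0
```

Emit:
{"name": "move_arm", "arguments": {"steps": [[110,0,0,0.003,0],[110,0,0,0.003,0],[110,0,0,0.003,0]]}}

```text
t: 3.65
eef_pos: [0.4406, 0.1207, 0.0807]
ee_rot: [-3.142, -0.0, 3.007]
contact_force: [0.5, 0.4, 0.6]
gripper_width: 0.0485
grasp_force: 0.0
```

Emit:
{"name": "move_arm", "arguments": {"steps": [[110,0,0,0.003,0],[110,0,0,0.003,0],[110,0,0,0.003,0]]}}

```text
t: 3.9
eef_pos: [0.4405, 0.1207, 0.0789]
ee_rot: [-3.141, -0.0, 3.007]
contact_force: [-1.2, -0.1, -0.2]
gripper_width: 0.0484
grasp_force: 0.0
```

Emit:
{"name": "move_arm", "arguments": {"steps": [[110,0,0,0.003,0],[110,0,0,0.003,0],[110,0,0,0.003,0]]}}

```text
t: 4.15
eef_pos: [0.4409, 0.1208, 0.0773]
ee_rot: [3.141, 0.001, 3.007]
contact_force: [0.7, -0.1, 0.6]
gripper_width: 0.0484
grasp_force: 0.2
```

Emit:
{"name": "move_arm", "arguments": {"steps": [[110,0,0,0.003,0],[110,0,0,0.003,0],[110,0,0,0.003,0]]}}

```text
t: 4.4
eef_pos: [0.441, 0.1208, 0.0772]
ee_rot: [-3.141, -0.001, 3.007]
contact_force: [-4.8, -1.1, 14.7]
gripper_width: 0.049
grasp_force: 7.3
```

The board is touched at TCP z of about 0.077. I'll back off 3 to 4 mm and push the first part slowly.

Emit:
{"name": "move_arm", "arguments": {"steps": [[110,0,0,-0.0065,0],[110,0,0,-0.0065,0],[110,-0.01,0,-0.0065,0],[110,-0.02,0,-0.0065,0],[110,-0.03,0,-0.0065,0],[110,-0.038,0,-0.0065,0],[110,-0.045,0,-0.0065,0],[110,-0.052,0,-0.0065,0],[110,-0.059,0,-0.0065,0],[110,-0.066,0,-0.0065,0],[110,-0.073,0,-0.0065,0],[110,-0.08,0,-0.0065,0],[110,-0.087,0,-0.0065,0],[110,-0.094,0,-0.0065,0],[110,-0.1,0,-0.0065,0],[110,-0.1,0,-0.0065,0]]}}

```text
t: 5.73
eef_pos: [0.5014, 0.1125, 0.0795]
ee_rot: [3.141, 0.002, 3.006]
contact_force: [-0.1, 0.0, 0.5]
gripper_width: 0.0486
grasp_force: 0.0
```

```bash
python3 - <<'E'
from h import *
im,dp=save('scene','s2.png'); 
b=cv2.imread('pics/s2.png')[150:240,230:350]; cv2.imwrite('pics/s2c.png',cv2.resize(b,None,fx=6,fy=6,interpolation=cv2.INTER_CUBIC))
E
```

```text
(no output)
```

View pics/s2c.png

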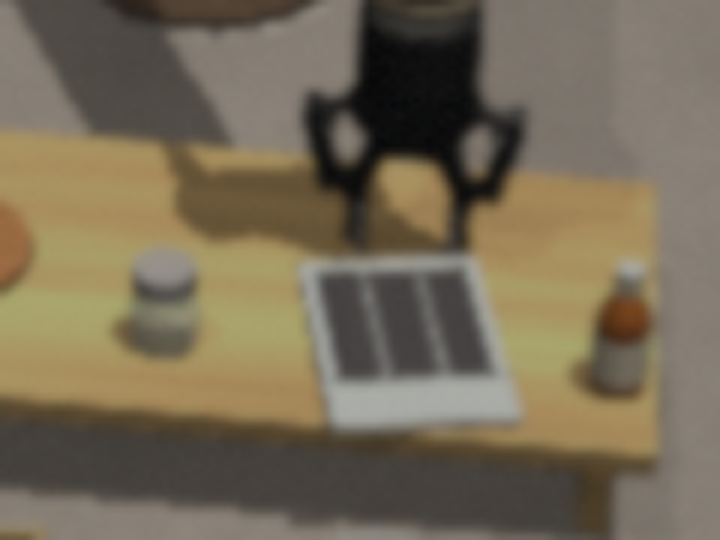

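The screen has slid and is squaring up: rear edge at (305,262)–(475,257), with the left finger in contact. On with the push, then measure.

Emit:
{"name": "move_arm", "arguments": {"steps": [[110,-0.006,0,0,0],[110,-0.012,0,0,0],[110,-0.018,0,0,0],[110,-0.024,0,0,0],[110,-0.03,0,0,0],[110,-0.036,0,0,0],[110,-0.042,0,0,0],[110,-0.048,0,0,0],[110,-0.053,0,0,0],[110,-0.053,0,0,0]]}}

```text
t: 6.62
eef_pos: [0.5327, 0.1082, 0.0795]
ee_rot: [3.141, 0.001, 3.006]
contact_force: [-0.5, -0.8, -0.2]
gripper_width: 0.0486
grasp_force: 0.0
```

```bash
cat >> h.py <<'E'
p0=np.array([.65886,-.05435]); yaw=np.radians(-7.7)
def final(name):
    im,_=save('top',name); b=im[:,:,::-1].copy(); H,S,V=cv2.split(cv2.cvtColor(b,cv2.COLOR_BGR2HSV))
    n=np.array([np.cos(yaw),np.sin(yaw)]); e=np.array([-n[1],n[0]])
    wh=((V>150)&(S<25)).astype(np.uint8); roi=np.zeros_like(wh); roi[136:204,200:246]=1
    m=cv2.morphologyEx(wh*roi,cv2.MORPH_CLOSE,np.ones((3,3)))
    w,r=rect(m,.088); q=(w-p0); x=q@n; y=q@e
    print('size',np.round(r[1],4),'angle',round(r[2],2),'x range',x.min(),x.max(),'y',y.min(),y.max())
    f=(x>x.max()-.006)&(y>y.min()+.015)&(y<y.max()-.015)
    k=np.polyfit(y[f],x[f],1); print('front fit rel deg',-np.degrees(np.arctan(k[0])),'mid x',np.polyval(k,(y.min()+y.max())/2))
    for l,g in (('L',y>np.percentile(y,99)-.006),('R',y<np.percentile(y,1)+.006)):
        k=np.polyfit(x[g],y[g],1); print('side',l,np.degrees(np.arctan(k[0])))
    s=arm.read_state();print(s['t'],s['eef_pos'],'tcp riser',(s['eef_pos'][:2]-p0)@n)
    cv2.imwrite('pics/c'+name,cv2.resize(b[125:225,165:345],None,fx=4.4,fy=4.4,interpolation=cv2.INTER_CUBIC))
E
python3 -c "
from h import *
final('t3.png')"
```

```text
size [0.1147 0.1512] angle 89.02 x range -0.10827977599837929 0.04044310003310181 y 0.08154958899487987 0.21218831318319925
front fit rel deg 2.125099446669319 mid x 0.03574813045660927
side L 11.211808130335552
side R 14.737055355381317
6.6667 [0.53247901 0.10825267 0.07941986] tcp riser -0.14702795265380436
```

View pics/ct3.png

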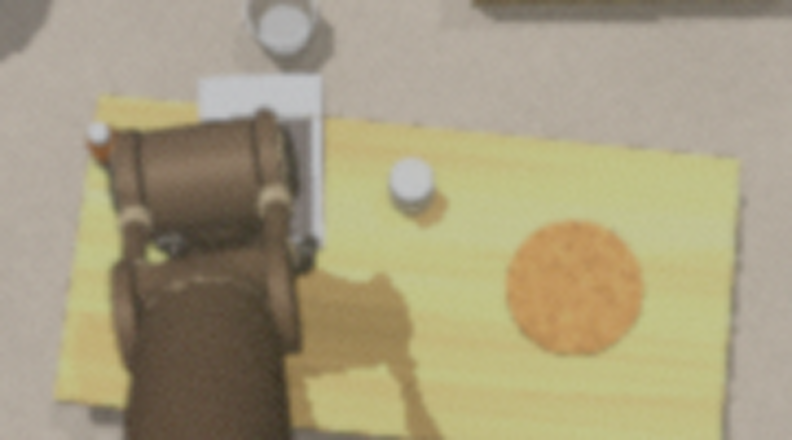

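It is nearly there: the leading edge overhangs at crop (200,78)–(321,75), but it is still about 6° off square. I'll back off 10 mm and measure precisely with the unobstructed scene camera.

Emit:
{"name": "move_arm", "arguments": {"steps": [[110,0.017,0,0,0],[110,0.017,0,0,0],[110,0.017,0,0,0]]}}

```text
t: 6.92
eef_pos: [0.5204, 0.1098, 0.079]
ee_rot: [-3.141, -0.001, 3.007]
contact_force: [0.0, 0.2, -0.1]
gripper_width: 0.0485
grasp_force: 0.0
```

```bash
cat >> h.py <<'E'
def scn(name,corners=None):
    im,_=save('scene',name); b=im[:,:,::-1].copy(); H,S,V=cv2.split(cv2.cvtColor(b,cv2.COLOR_BGR2HSV))
    n=np.array([np.cos(yaw),np.sin(yaw)]); e=np.array([-n[1],n[0]])
    # riser far top edge as seen here: lowest bright-yellow per column away from screen
    lo=[]
    for cx in list(range(190,245))+list(range(268,275)):
        col=V[150:240,cx].astype(float); g=np.diff(cv2.GaussianBlur(col.reshape(-1,1),(1,5),0).ravel()); k=40+np.argmin(g[40:]); lo.append((cx,150+k+.5))
    P=ray('scene',lo,.08)[:,:2].astype(np.float32)
    l=cv2.fitLine(P,cv2.DIST_HUBER,0,.002,.01).ravel(); q=(P-p0)
    print('edge yaw',np.degrees(np.arctan2(l[1],l[0]))-90,'x off',np.median(q@n))
    m=((S<70)).astype(np.uint8); roi=np.zeros_like(m); roi[185:228,270:322]=1
    m=cv2.morphologyEx(m*roi,cv2.MORPH_OPEN,np.ones((3,3)))
    c=max(cv2.findContours(m,cv2.RETR_EXTERNAL,cv2.CHAIN_APPROX_NONE)[0],key=cv2.contourArea)
    w=ray('scene',c.reshape(-1,2),.088)[:,:2]; r=cv2.minAreaRect(w.astype(np.float32))
    bx=(cv2.boxPoints(r)-p0); print('rect',np.round(r[1],4),round(r[2],2)); print('corners riser',np.c_[bx@n,bx@e].round(4).tolist())
    v=b.copy(); cv2.drawContours(v,[c],-1,(0,0,255),1)
    cv2.imwrite('pics/c'+name,cv2.resize(v[150:240,230:350],None,fx=6,fy=6,interpolation=cv2.INTER_NEAREST))
E
python3 -c "
from h import *
scn('s4.png')"
```

```text
edge yaw -7.507103 x off 0.0018060937196212364
rect [0.1715 0.1474] 0.52
corners riser [[-0.1388, 0.1913], [-0.1177, 0.0454], [0.0521, 0.0699], [0.031, 0.2158]]
```

View pics/cs4.png

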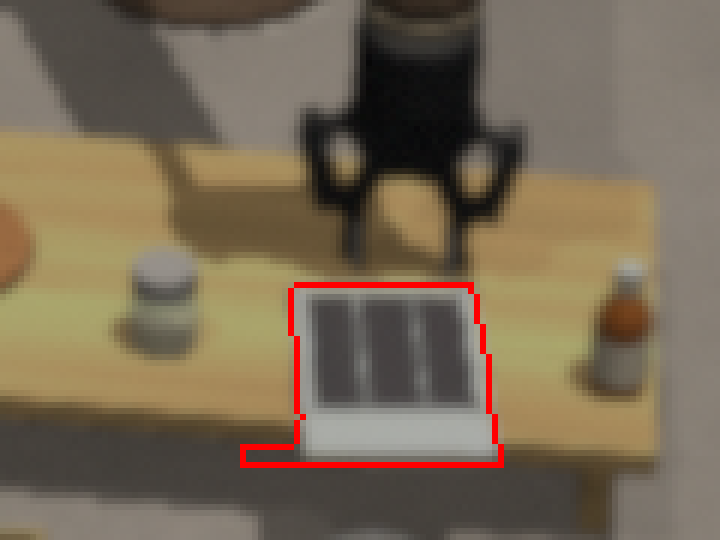

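The mask leaks into shadow at the front left. The screen corners are clear, though: (293,286), (473,286), (496,455) and (302,457) in the crop. I'll cast those, plus the top-view front corners.

```bash
python3 -c "
from h import *
yaw=np.radians(-7.6); n=np.array([np.cos(yaw),np.sin(yaw)]); e=np.array([-n[1],n[0]])
c=np.array([(293,286),(473,286),(496,455),(302,457)])/6+np.array([230,150])-.5
w=ray('scene',c,.088)[:,:2]; print([np.linalg.norm(w[i]-w[i-1]).round(4) for i in range(4)])
q=w-p0; print(np.c_[q@n,q@e].round(4)); d=w[2]-w[1]+w[3]-w[0]; print('yaw',np.degrees(np.arctan2(d[1],d[0]))); print('mid lead',((q[2]+q[3])/2)@n)
t=np.array([(200,78),(321,75)])/4.4+np.array([165,125])-.5
w=ray('top',t,.088)[:,:2]; q=w-p0; print('top',np.c_[q@n,q@e].round(4),q.mean(0)@n,np.linalg.norm(w[1]-w[0]))
im=cv2.imread('pics/s4.png'); print(im[218:232,295].tolist())
"
```

```text
[np.float64(0.163), np.float64(0.1091), np.float64(0.1617), np.float64(0.1089)]
[[-0.1212  0.0814]
 [-0.1371  0.1894]
 [ 0.0234  0.2092]
 [ 0.0405  0.1016]]
yaw -0.512105304552046
mid lead 0.031962795760967146
top [[0.0248 0.2088]
 [0.0386 0.1009]] 0.0316874054595776 0.10878226364826571
[[137, 142, 141], [159, 164, 162], [165, 170, 168], [167, 172, 170], [167, 172, 169], [165, 170, 168], [159, 164, 162], [137, 143, 144], [103, 111, 114], [74, 82, 86], [61, 68, 72], [61, 67, 71], [60, 66, 70], [60, 65, 69]]
```

Both views agree: lead about +32 mm over the edge, still about 7° off square, sides 163×109 mm (true 160×110). I'll shift 12 mm left for more lever at the rear-left corner, then push until both fingers bear.

Emit:
{"name": "move_arm", "arguments": {"steps": [[110,0,0.02,0,0],[110,0,0.02,0,0],[110,-0.01,0.02,0,0],[110,-0.018,0.02,0,0],[110,-0.024,0.02,0,0],[110,-0.029,0.02,0,0],[110,-0.034,0.02,0,0],[110,-0.039,0.02,0,0],[110,-0.043,0.02,0,0],[110,-0.047,0.02,0,0],[110,-0.047,0.02,0,0]]}}

```text
t: 7.88
eef_pos: [0.5518, 0.1177, 0.0794]
ee_rot: [3.142, 0.001, 3.006]
contact_force: [0.4, -0.4, 0.2]
gripper_width: 0.0485
grasp_force: 0.0
```

Emit:
{"name": "move_arm", "arguments": {"steps": [[110,0.02,0,0,0],[110,0.04,0,0,0],[110,0.05,0,-0.05,0],[110,0.05,0,-0.15,0],[110,0.05,0,-0.25,0],[110,0.3,0,-0.3,0],[110,0.3,0,-0.3,0],[110,0.3,0,-0.3,0],[110,0.3,0,-0.3,0],[110,0.3,0,-0.3,0]]}}

```text
t: 8.72
eef_pos: [0.3694, 0.1427, 0.2622]
ee_rot: [3.139, 0.003, 3.008]
contact_force: [-0.8, -0.6, -1.4]
gripper_width: 0.0485
grasp_force: 0.0
```

```bash
python3 -c "
from h import *
scn('s5.png')
b=cv2.imread('pics/s5.png'); cv2.imwrite('pics/s5c.png',cv2.resize(b[150:240,230:350],None,fx=6,fy=6,interpolation=cv2.INTER_CUBIC)); final('t5.png')"
```

```text
edge yaw -7.5448 x off 0.0017568337572246076
rect [0.1311 0.1644] 86.37
corners riser [[-0.1119, 0.0576], [0.0521, 0.0693], [0.0428, 0.2001], [-0.1212, 0.1884]]
size [0.1161 0.1699] angle 86.74 x range -0.11291404709956597 0.05778000382788834 y 0.08001398429431823 0.19912806362649352
front fit rel deg -82.97206163558985 mid x 0.07864874331171601
side L 5.246183232686465
side R 0.5000762442951305
8.8167 [0.37312857 0.14228617 0.26062734] tcp riser -0.30950157340597867
```

View pics/ct5.png

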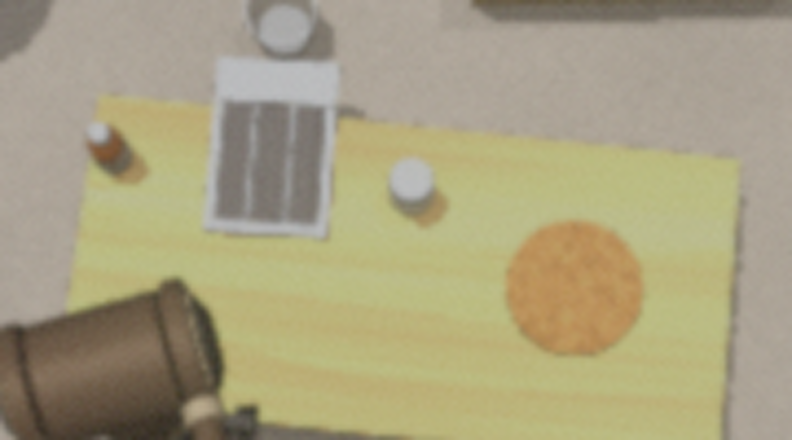

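View pics/s5c.png

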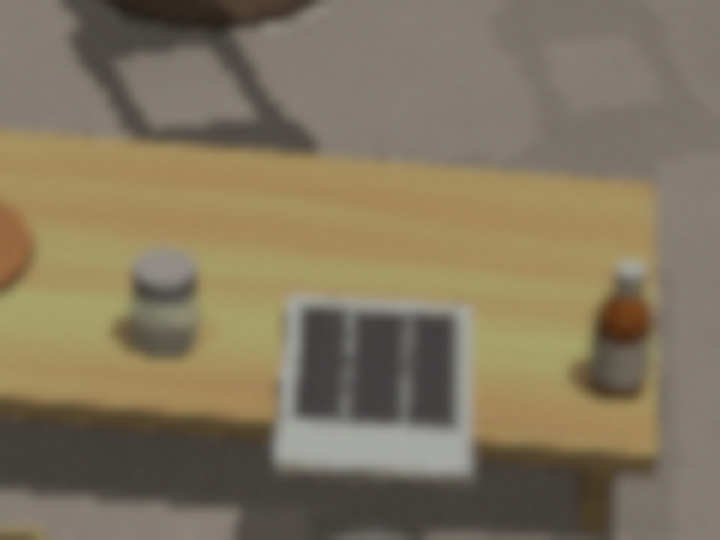

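The grip end now overhangs. Corners in the top crop are (218,57), (339,65), (326,237), (206,229); in the scene crop (288,295), (474,303), (472,476), (275,467).

```bash
python3 -c "
from h import *
yaw=np.radians(-7.6); n=np.array([np.cos(yaw),np.sin(yaw)]); e=np.array([-n[1],n[0]])
for nm,c,f,k,o in (('scene',[(275,467),(472,476),(474,303),(288,295)],None,6,(230,150)),('top',[(339,65),(218,57),(206,229),(326,237)],None,4.4,(165,125))):
    w=ray(nm,np.array(c)/k+np.array(o)-.5,.088)[:,:2]; q=w-p0; d=w[0]+w[1]-w[2]-w[3]
    print(nm,[np.linalg.norm(w[i]-w[i-1]).round(4) for i in range(4)],'rel yaw',np.degrees(np.arctan2(d[1],d[0]))+7.6,'lead',(q[0]+q[1])@n/2,'centre+80',q.mean(0)@n+.08, 'y',q.mean(0)@e)
# edge from t5 near the screen + overall
m=measure(cv2.imread('pics/t5.png'))
for r in (range(245,325),range(195,208),range(248,275)):
    P=ray('top',[(x,np.flatnonzero(m[:,x])[0]-.5) for x in r],.08)[:,:2]; print('edge x',np.median((P-p0)@n))
s=arm.read_state(); print(s['t'])
"
```

```text
scene [np.float64(0.1632), np.float64(0.1093), np.float64(0.1635), np.float64(0.1117)] rel yaw 2.4979333845661023 lead 0.04758987998684044 centre+80 0.04598049304590057 y 0.13854443400937025
top [np.float64(0.1586), np.float64(0.1094), np.float64(0.1591), np.float64(0.1062)] rel yaw 2.958918813219878 lead 0.04780598483015258 centre+80 0.04849457802111818 y 0.13645593678635362
edge x -0.0004380486628077982
edge x 0.0003567643994951931
edge x 7.189775398924838e-05
8.8167
```

The views give a lead about 44–48 mm past the edge (about 45–46 mm once the edge-threshold bias is corrected) and 2.5–3° off square. The bystanders haven't moved and the arm is clear. That is inside the limits, so I'm handing it in.

```bash
python3 -c "
from bench import arm
print(arm.close_job())"
```

```text
the job is handed in; nothing more can be done
None
```

I handed the job in with the lint screen's grip end about 45 mm over the riser's far edge (30–50 mm allowed, with the camera readings spread from 44 to 48 mm), about 3° off square (limit 7°), flat on the board, and with nothing else seen to move. No pass or fail came back.

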